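# Gauge the desk spindle with comb leaves

### The arm

A 6-joint arm with a two-finger parallel gripper is mounted at the origin on the work surface. World frame = base frame: x ahead of the robot, y to its left, z up, the work surface at z = 0. Lengths are in mm, angles in rad, forces in N, time in s.
With the tool pointing down it reaches from about 350 to 775 mm from the base axis. Payload 7.3 kg.
Tool frame: the origin (TCP) lies at the very end of the fingers, on their centre line; the grasp point (between the pads) lies 19 mm behind it; z points along the fingers, y is the line along which they close (so a half turn about z gives the same grasp; the last joint's range is limited). The gripper opens to 92 mm and grips with 3 to 60 N. Pads are 19 mm wide; open, the fingers measure 130 mm over their backs; the gripper's body (75 mm by 190 mm) begins 47 mm behind the grasp point.
Start: joints at [-1.275, 0.342, 1.524, -0, 1.275, -0.146], TCP at [224.497, -474.601, 226.741] pointing down, gripper open.
Joint ranges: [-2.53, 2.53], [-0.77, 2.02], [0.04, 2.7], [-1, 4.14], [0.28, 2.66], [-3.11, 3.11]. Speed limits (rad/s): [2.57, 2.57, 3.14, 3.14, 3.14, 3.14].

### API

Orientations are given as [roll, pitch, yaw] about the fixed x, y, z axes, in that order (R = Rz(yaw) Ry(pitch) Rx(roll)).
In Python, from plant import bot gives the robot as it stands.
- The arm moves only by the tool jog_arm, never from a script. Its argument "targets" is a list of rows, each an object with "xyz": the shift along the tool's x, y, z as a fraction of full scale, a list of three; "spin": the turn about the tool's z as a fraction of full scale. In form: [{"xyz": [x, y, z], "spin": spin}, ...]. A call has exactly 10 rows; each row shifts and turns the commanded pose from where the row before left it, along the tool's axes as they then stand; what a row does not reach is not made up. Full scale, the value 1, is 80 mm for a shift and 0.1 rad for a turn. A row lasts 1/8 s, in which the tool goes at most 62.5 mm and 10.7 degrees, less where a joint would pass 70% of its speed; a pose out of reach is approached as far as the arm can. A call with a number of a shift or a turn outside -1 to 1 is refused whole. A call with a gripper value outside its range is refused whole. "gripper" is the opening in per cent of the stroke, from 0 (shut) to 100 (fully open), set as the call begins (left out, the last holds). The fingers move at their own pace and stop on an object; the grip force is fixed at half the most. Time passes only in rows, so rows that do not move let the fingers close, or fill a call up. It gives the time, the measured TCP pose, the force, the opening and the grip force at its end, in the units of the state.
- bot.get_obs(): the state, without advancing time (a new reading comes with each control period).
- bot.capture(name): name is "scene" or "side" or "wrist"; returns the picture (400x640x3 uint8, blue, green, red); there is no depth.
- bot.get_calibration(name): a dict with "vfov" (degrees; the focal length in pixels is half the picture's height over the tangent of half this angle, whatever the lens; pixels are square), "cx", "cy" (the principal point, pixels), "k1" (the pictures are not rectified: a ray, as slopes to the right and down, at radius r is drawn at 1 + k1 r^2 times it, then the intrinsics apply), "eye" and "rotation" of the camera in the world. Camera axes: x right, y down, z forward; pixel columns grow to the right and rows downward; lengths in mm; the calibration is good to about 2 mm. A picture is of the moment at which its call begins: read the wrist's pose just before it. get_calibration takes no time and is no camera call; for the wrist camera it gives the pose at the moment of the call.
- bot.close_job(): hands the job in; it is judged then, once.
The state is a dict: "time": time; "joint_positions": joint angles; "dq": joint speeds; "tau": joint torques, N m; "tool_pos": TCP position; "tcp_rot": TCP orientation; "contact_force": force on the tool from outside, world axes, zero at the start; "moment": the same for the moment, N m; "grip_width": finger opening in mm; "finger_force": force on a finger pad.
Only numpy, scipy, OpenCV 4.12 (cv2) and the standard library are available. Lean on these libraries where they do the work, as an engineer would, in place of code of your own. Each camera call takes 0.05 s, during which the arm holds its last target. There are 200 camera calls.

### The job

Find the comb leaf whose teeth match the thread of the desk spindle held in the saddle: try the leaves from the rack on it one at a time, pressing lightly (no more than 25 N), and feel along the spindle for the grooves. Leave the leaf that goes fully home standing seated on the thread between the guide fingers, with the other two upright in the rack, and leave everything else on the counter where it is.

Things in the scene. Friction and masses are not known exactly. Their poses are not given: they have to be found in the camera images.
- saddle: fixed gauging saddle, base 90 x 160 x 10 mm, origin under its centre on the counter, z up. Holds a threaded desk-lifting spindle level along its y, axis 40 mm above the origin; end blocks 66 mm high at y = +-71 mm. Two spare spindles on a wooden cradle 110 to 170 mm behind it (+x), same height, are not to be gauged
- thread_top (a point): on the saddle: middle of the spindle's crest line, 56 mm above the counter, y along the spindle. Crests 32 mm across, grooves 5.4 mm deep, flanks 20 degrees; pitch 8, 10 or 12 mm as one leaf's, untold, as is where along y the grooves lie. Matching teeth enter within about 2 mm of a groove, then flanks push them sideways; about 1 mm free play along y when home
- slot (a point): on the saddle, 84 mm above the counter, mid-mouth of the slot (10.6 mm wide in x, 58 to 76 mm up, flared to 24 mm at 83) between four guide fingers 10 mm wide at y = +-24 mm. A leaf goes down in it, length along y. Leaf centre 88.5 mm above the counter when fully home (plate on crests), about 93.5 mm when teeth stand on crests (wrong leaf or wrong place)
- rack: fixed wooden leaf rack 60 x 262 mm, origin under its centre on the counter, z up. One slot along its y, 12 mm wide in x and 248 mm long, closed at the ends, floor 8 mm up, holds the three leaves in line at about y = -85, 0 and +85 mm, between walls 30 mm high with flared lips up to 37 mm; leaf centres stand 45.5 mm above the counter
- leaf_1_mid (a point): steel comb leaf upright in the rack, teeth down: 8 mm thick along its x, 64 mm long along y, 75 mm high (70 mm plate over 5 mm teeth), 0.2 kg. Tooth spacing 8, 10 or 12 mm, one leaf of each, untold, in any order; teeth spread evenly about its middle. This point is its centre, 37.5 mm above the tooth tips and below the top edge. Pinch it across the thickness in the upper 25 mm
- leaf_2_mid (a point): steel comb leaf upright in the rack, teeth down: 8 mm thick along its x, 64 mm long along y, 75 mm high (70 mm plate over 5 mm teeth), 0.2 kg. Tooth spacing 8, 10 or 12 mm, one leaf of each, untold, in any order; teeth spread evenly about its middle. This point is its centre, 37.5 mm above the tooth tips and below the top edge. Pinch it across the thickness in the upper 25 mm
- leaf_3_mid (a point): steel comb leaf upright in the rack, teeth down: 8 mm thick along its x, 64 mm long along y, 75 mm high (70 mm plate over 5 mm teeth), 0.2 kg. Tooth spacing 8, 10 or 12 mm, one leaf of each, untold, in any order; teeth spread evenly about its middle. This point is its centre, 37.5 mm above the tooth tips and below the top edge. Pinch it across the thickness in the upper 25 mm
- stapler: bystander: loose black stapler 150 mm long, 50 mm high; origin at its underside; to be left alone
- screwdriver: bystander: loose screwdriver lying flat; origin at its underside; to be left alone
- sanitiser: bystander: loose sanitiser bottle, 60 mm across, 140 mm high; origin at its underside; to be left alone
- tape_dispenser: bystander: loose tape dispenser 130 x 50 mm, 75 mm high; origin at its underside; to be left alone
- lock_nut: bystander: loose brass round nut 52 mm across, 18 mm high, lying between saddle and rack; origin at its underside; to be left alone
- stamp: bystander: loose wooden rubber-stamp, 40 mm across, 78 mm high; origin at its underside; to be left alone
Things that resemble listed ones, but are neither listed nor needed, are in the scene too. What is shaped like the part that bears leaf_1_mid but orange is not meant.

How it is judged:
By the outcome, as a careful person would: the job done as asked, in the order asked, and still so for the second after the job is handed in, with the robot touching nothing.
It also fails if it takes over 72 s, if anything falls off the work surface, if the arm or the gripper's body presses on something with over 40 N, if the wrist force passes 120 N, or if a joint passes its speed limit or range.

## Working session

There is one attempt and no reset: what is moved stays moved. The work goes in short steps, Python scripts to look and compute and a tool call to move; the robot and the scene stay as the last step left them, time stands still between calls to the robot, and variables do not carry over. Pictures are saved under pics/ and viewed, at most 10 in all, crops included, and the job is handed in when it is done.

Besides the shell and the picture viewer there is one more tool, called after "Request:" as name([rows], argument=value, ...), one row to a line, values as JSON. jog_arm: Moves the arm, as the interface text tells. Shift numbers are shares of 80 mm and turn numbers shares of 0.1 rad, none past 1 either way. Its arguments: {"type":"object","properties":{"targets":{"type":"array","items":{"type":"object","properties":{"xyz":{"type":"array","items":{"type":"number"}},"spin":{"type":"number"}}}},"gripper":{"type":"number"}},"required":["targets"]}

```bash
mkdir -p pics; ls; python3 - <<'E'
from plant import bot
import cv2,numpy as np
for n in("scene","side"):
    cv2.imwrite(f"pics/{n}0.png",bot.capture(n)); print(n,bot.get_calibration(n))
o=bot.get_obs();print(o)
E
```

```text
pics
scene {'vfov': 44.904753951757144, 'cx': 314.4105710964133, 'cy': 199.71313264543016, 'k1': -0.1450689666182829, 'eye': array([1437.48300461,  121.84404256,  862.87811233]), 'rotation': array([-2.28840354,  0.01240727,  1.65117136])}
side {'vfov': 42.528020002545645, 'cx': 316.69781900359635, 'cy': 199.78023669099807, 'k1': -0.053075744339633336, 'eye': array([ 335.97711759, -940.54877967,  801.30667871]), 'rotation': array([-2.17458052,  0.0166476 , -0.20826561])}
{'time': 0.1, 'joint_positions': array([-1.27501584e+00,  3.42639748e-01,  1.52490585e+00, -7.82157994e-06,
        1.27542989e+00, -1.46000716e-01]), 'dq': array([-9.38179705e-04, -8.68590917e-04, -3.82538330e-03, -3.43494648e-03,
        1.74897268e-04,  3.67959399e-05]), 'tau': array([ 1.25599741e-03, -4.32001233e+01, -2.44697589e+01,  7.19156116e-02,
        5.26074786e-02, -3.00604938e-05]), 'tool_pos': array([ 224.3737245 , -474.23344009,  226.12683518]), 'tcp_rot': array([-3.14022344e+00, -1.93778160e-04,  4.41783351e-01]), 'contact_force': array([-0.13158824,  0.06819598, -0.03765532]), 'moment': array([-0.03601215,  0.01936504,  0.00368274]), 'finger_force': 0.0, 'grip_width': 91.84325996803092}
```

View pics/scene0.png

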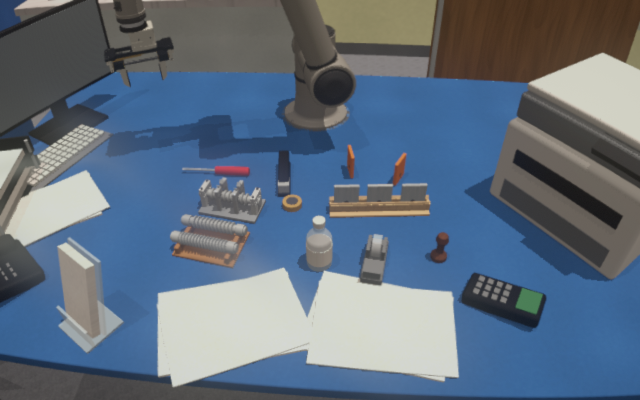

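View pics/side0.png

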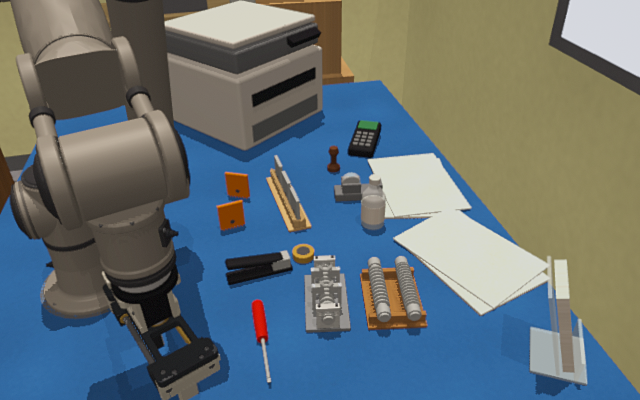

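The scene picture shows the saddle near (232,202), with the spare spindles on their cradle at (210,240). The rack is at (380,205), with grey leaves at about (347,193), (380,192) and (414,192). The two orange plates at (351,160) and (400,168) are lookalikes and aren't meant. The grey ones in the rack fit the description. I'll confirm this in an enlarged crop.

```bash
cat > h.py <<'E'
import cv2,numpy as np
from scipy.spatial.transform import Rotation as R
def cam(c):
    f=200/np.tan(np.radians(c['vfov'])/2)
    return f,R.from_euler('xyz',c['rotation']).as_matrix(),np.array(c['eye'])
def ray(c,u,v):
    f,M,e=cam(c); d=np.array([(u-c['cx'])/f,(v-c['cy'])/f]); s=d.copy()
    for _ in range(20): s=d/(1+c['k1']*(s@s))
    return e,M@np.array([*s,1])
def at_z(c,u,v,z):
    e,d=ray(c,u,v); return e+d*(z-e[2])/d[2]
def proj(c,p):
    f,M,e=cam(c); q=(np.atleast_2d(p)-e)@M; s=q[:,:2]/q[:,2:]
    s=s*(1+c['k1']*(s**2).sum(1,keepdims=True)); return s*f+[c['cx'],c['cy']]
E
python3 - <<'E'
import cv2,numpy as np
a=cv2.imread('pics/scene0.png')[165:255,165:305];b=cv2.imread('pics/scene0.png')[165:255,305:445]
A=np.vstack([cv2.resize(x,None,fx=4,fy=3.3,interpolation=cv2.INTER_CUBIC) for x in(a,b)])
cv2.imwrite('pics/c0.png',A);print(A.shape)
from h import *
from plant import bot
c=bot.get_calibration('scene')
for n,u,v,z in [('saddle',232,210,10),('l1',347,185,83),('l2',380,184,83),('l3',414,184,83),('rackL',330,212,5),('rackR',429,212,5)]: print(n,at_z(c,u,v,z).round(1))
E
```

```text
(594, 560, 3)
saddle [ 519.7 -180.6   10. ]
l1 [485.5 118.4  83. ]
l2 [475.9 202.2  83. ]
l3 [470.  289.2  83. ]
rackL [504.7  77.    5. ]
rackR [487.6 337.    5. ]
```

View pics/c0.png

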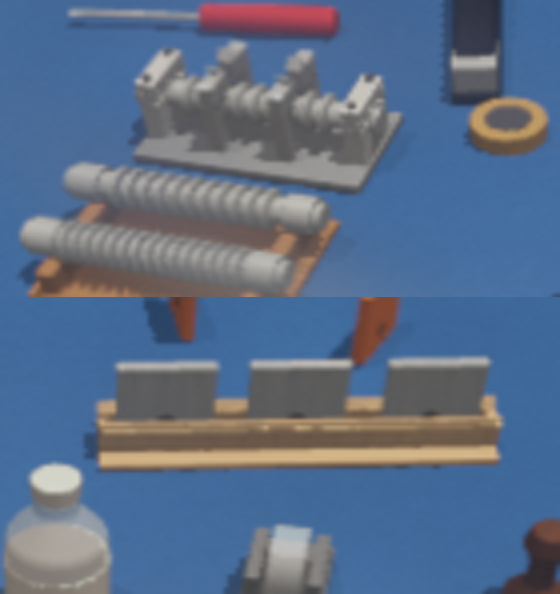

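The crop confirms three grey leaves standing in the wooden rack. Their top edges are at v≈185, centred at u≈347, 380 and 414. The saddle with guide fingers at (232,202) holds the spindle to be gauged. The two spindles on the orange cradle are the spares. Next I'll work out the moves.

```bash
cat >> h.py <<'E'
def rows(o,goal,yaw=None,n=10):
    """n equal rows from measured/commanded pose (pos,yaw) to goal; prints tool-frame fractions"""
    p,y0=o; yaw=y0 if yaw is None else yaw; y=y0; d=(np.array(goal,float)-p)/n
    for i in range(n):
        t=R.from_euler('xyz',[np.pi,0,y]).as_matrix().T@d/80
        print(t.round(3).tolist(),'spin',round(-(yaw-y0)/n/0.1,3)); y+=(yaw-y0)/n
        if yaw==y0: print('x',n); break
E
python3 - <<'E'
from h import *
from plant import bot
c=bot.get_calibration('wrist');o=bot.get_obs();print(c)
f,M,e=cam(c); T=R.from_euler('xyz',o['tcp_rot']).as_matrix()
print('eye in tool',(T.T@(e-o['tool_pos'])).round(1)); print('cam axes in tool\n',(T.T@M).round(3))
s=bot.get_calibration('scene')
for u,v,z in[(199.25,212,10),(255,221.7,10),(265,200.5,10)]:print(at_z(s,u,v,z).round(1))
rows((o['tool_pos'],.4418),(500,-185,260),1.44)
E
```

```text
{'vfov': 71.54747398274577, 'cx': 320.9297453928933, 'cy': 203.22789413285537, 'k1': -0.01695358645537579, 'eye': array([ 291.3521109 , -442.26091626,  384.32575191]), 'rotation': array([ 2.86352717e+00,  1.49897479e-03, -1.12930570e+00])}
eye in tool [  74.2   -0.5 -158.2]
cam axes in tool
 [[-0.    -0.962 -0.275]
 [ 1.    -0.    -0.   ]
 [ 0.    -0.275  0.962]]
[ 533.5 -266.3   10. ]
[ 559.6 -112.    10. ]
[476.3 -99.3  10. ]
[0.466, -0.18, -0.042] spin -0.998
[0.482, -0.132, -0.042] spin -0.998
[0.492, -0.084, -0.042] spin -0.998
[0.498, -0.034, -0.042] spin -0.998
[0.499, 0.016, -0.042] spin -0.998
[0.495, 0.065, -0.042] spin -0.998
[0.486, 0.114, -0.042] spin -0.998
[0.472, 0.162, -0.042] spin -0.998
[0.454, 0.209, -0.042] spin -0.998
[0.431, 0.253, -0.042] spin -0.998
```

Request:
jog_arm([
  {"xyz":[0.466,-0.18,0.03],"spin":-1},
  {"xyz":[0.482,-0.132,0.03],"spin":-1},
  {"xyz":[0.492,-0.084,0.03],"spin":-1},
  {"xyz":[0.498,-0.034,0.03],"spin":-1},
  {"xyz":[0.499,0.016,0.03],"spin":-1},
  {"xyz":[0.495,0.065,0.03],"spin":-1},
  {"xyz":[0.486,0.114,0.03],"spin":-1},
  {"xyz":[0.472,0.162,0.03],"spin":-1},
  {"xyz":[0.454,0.209,0.03],"spin":-1},
  {"xyz":[0.431,0.253,0.03],"spin":-0.6},
], gripper=40)

```text
time: 1.35
tool_pos: [500.4, -183.9, 202.3]
tcp_rot: [-3.141, -0.0, 1.404]
contact_force: [-0.4, -1.0, -0.5]
grip_width: 36.6
finger_force: 0.0
```

```bash
python3 - <<'E'
from h import *
from plant import bot
o=bot.get_obs();c=bot.get_calibration('wrist');im=bot.capture('wrist')
import pickle;pickle.dump((c,im),open('w1.pkl','wb'))
cv2.imwrite('pics/w1.png',cv2.resize(im,(800,500),interpolation=cv2.INTER_CUBIC))
print(o['time'],o['tool_pos'],o['tcp_rot'],o['dq'].round(3))
E
```

```text
1.35 [ 500.43911821 -183.94046511  202.30025975] [-3.14093348e+00 -1.03816453e-04  1.40427615e+00] [ 0.598  0.228 -0.292 -0.001  0.06   0.13 ]
```

View pics/w1.png

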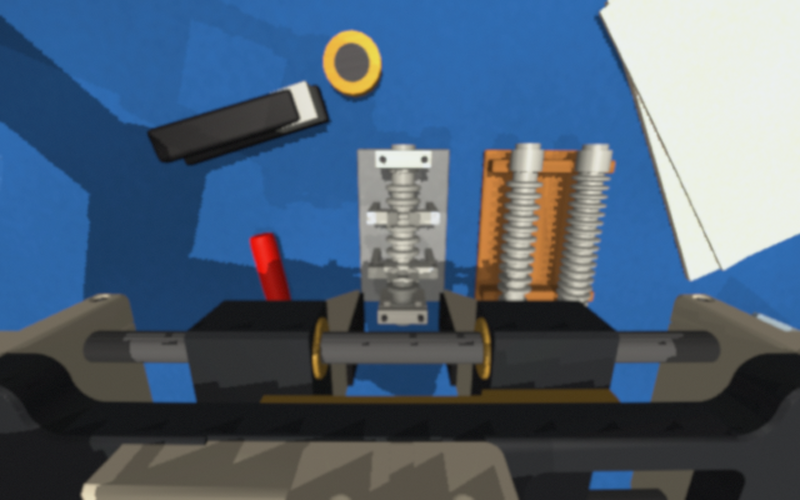

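The wrist picture (800x500) shows the saddle at (403,235), with its guide fingers at (403,217) and (403,268). The near end block is at (402,317). The screwdriver is at (268,265), and the spare spindles are on the right at (520-590,220). I'll take a closer look to read the thread.

Request:
jog_arm([
  {"xyz":[-0.25,0,0.3],"spin":0},
  {"xyz":[-0.25,0,0.3],"spin":0},
  {"xyz":[-0.2,0,0.2],"spin":0},
  {"xyz":[0,0,0],"spin":0},
  {"xyz":[0,0,0],"spin":0},
  {"xyz":[0,0,0],"spin":0},
  {"xyz":[0,0,0],"spin":0},
  {"xyz":[0,0,0],"spin":0},
  {"xyz":[0,0,0],"spin":0},
  {"xyz":[0,0,0],"spin":0},
])

```text
time: 2.65
tool_pos: [490.4, -240.3, 138.7]
tcp_rot: [3.142, 0.0, 1.402]
contact_force: [-0.5, -0.5, -0.6]
grip_width: 36.6
finger_force: 0.0
```

```bash
python3 - <<'E'
from h import *
from plant import bot
o=bot.get_obs();c=bot.get_calibration('wrist');im=bot.capture('wrist')
import pickle;pickle.dump((c,im),open('w2.pkl','wb'))
print(o['time'],o['tool_pos'],o['tcp_rot'],o['contact_force'],o['dq'].round(3))
# rectified top view of plane z=50 in prior saddle frame, 4px/mm: x +-55 , y +-90
yaw=-.168;c0=np.array([505,-183.])
X,Y=np.meshgrid(np.arange(-55,55,.25),np.arange(90,-90,-.25))
W=np.stack([c0[0]+X*np.cos(yaw)-Y*np.sin(yaw),c0[1]+X*np.sin(yaw)+Y*np.cos(yaw),np.full(X.shape,56.)],-1).reshape(-1,3)
P=proj(c,W).astype(np.float32).reshape(*X.shape,2)
r=cv2.remap(im,P,None,cv2.INTER_CUBIC); a=cv2.resize(r,None,fx=.8,fy=.8)
crop=im[60:310,220:420]; b=cv2.resize(crop,None,fx=2.3,fy=2.3,interpolation=cv2.INTER_CUBIC)
h=max(a.shape[0],b.shape[0]);pad=lambda z:cv2.copyMakeBorder(z,0,h-z.shape[0],0,0,cv2.BORDER_CONSTANT)
S=np.hstack([pad(a),pad(b)])[:600,:800];print(a.shape,S.shape);cv2.imwrite('pics/w2.png',S)
E
```

```text
2.65 [ 490.39523934 -240.26084683  138.72540527] [3.14157967e+00 5.97092323e-05 1.40182120e+00] [-0.47102481 -0.4844532  -0.55789219] [-0.001  0.    -0.001  0.    -0.     0.   ]
(576, 352, 3) (576, 800, 3)
```

View pics/w2.png

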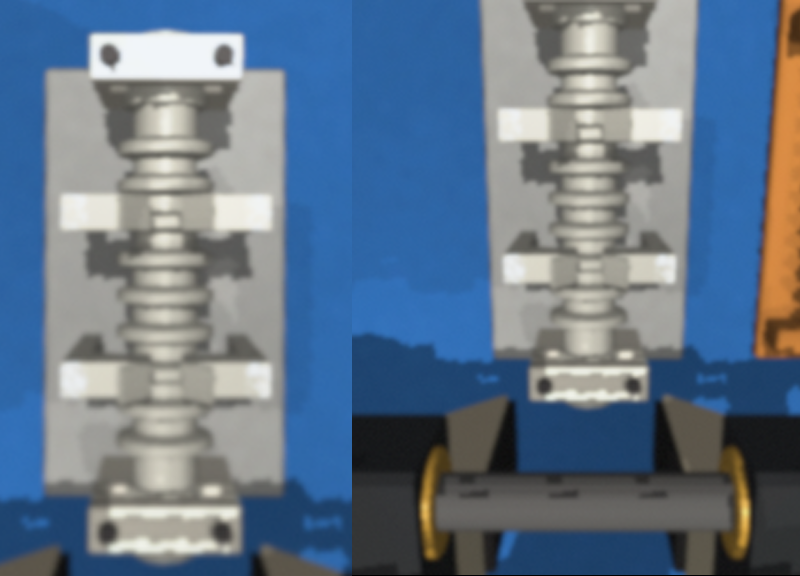

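Pitch reads as about 12 mm, with crests at rectified rows 261, 297 and 333. The saddle centre is near (502,-183), yaw about -0.17. Now to the rack.

```bash
python3 - <<'E'
from h import *
rows((np.array([490.4,-240.3,138.7]),1.402),(488,105,200),1.66,8)
E
```

```text
[0.531, -0.094, -0.096] spin -0.323
[0.534, -0.077, -0.096] spin -0.323
[0.536, -0.06, -0.096] spin -0.323
[0.538, -0.043, -0.096] spin -0.323
[0.539, -0.025, -0.096] spin -0.323
[0.539, -0.008, -0.096] spin -0.323
[0.539, 0.01, -0.096] spin -0.323
[0.539, 0.027, -0.096] spin -0.323
```

Request:
jog_arm([
  {"xyz":[0.531,-0.094,-0.1],"spin":-0.323},
  {"xyz":[0.534,-0.077,-0.1],"spin":-0.323},
  {"xyz":[0.536,-0.06,-0.1],"spin":-0.323},
  {"xyz":[0.538,-0.043,-0.1],"spin":-0.323},
  {"xyz":[0.539,-0.025,-0.1],"spin":-0.323},
  {"xyz":[0.539,-0.008,-0.1],"spin":-0.323},
  {"xyz":[0.539,0.01,-0.1],"spin":-0.323},
  {"xyz":[0.539,0.027,-0.1],"spin":-0.323},
  {"xyz":[0,0,0],"spin":0},
  {"xyz":[0,0,0],"spin":0},
])

```text
time: 3.95
tool_pos: [487.9, 104.6, 202.5]
tcp_rot: [-3.141, 0.001, 1.66]
contact_force: [0.5, -0.2, -0.2]
grip_width: 37.0
finger_force: 0.0
```

```bash
python3 - <<'E'
from h import *
from plant import bot
o=bot.get_obs();c=bot.get_calibration('wrist');im=bot.capture('wrist')
print(o['time'],o['tool_pos'],o['tcp_rot'],o['contact_force'])
yaw=.09;c0=np.array([478,203.])
X,Y=np.meshgrid(np.arange(-50,50,.25),np.arange(145,-145,-.25))
W=np.stack([c0[0]+X*np.cos(yaw)-Y*np.sin(yaw),c0[1]+X*np.sin(yaw)+Y*np.cos(yaw),np.full(X.shape,83.)],-1).reshape(-1,3)
P=proj(c,W).astype(np.float32).reshape(*X.shape,2)
r=cv2.remap(im,P,None,cv2.INTER_CUBIC); print('eye rack frame',R.from_euler('z',-yaw).apply(np.array(c['eye'])-[478,203,0]))
a=cv2.resize(r,None,fx=.5,fy=.5)
cv2.imwrite('pics/w3.png',a)
E
```

```text
3.95 [487.86956638 104.59950094 202.4997381 ] [-3.14119781e+00  5.03677820e-04  1.66048311e+00] [ 0.54793693 -0.2112233  -0.20558461]
eye rack frame [  1.03813782 -24.20523434 360.65964533]
```

View pics/w3.png

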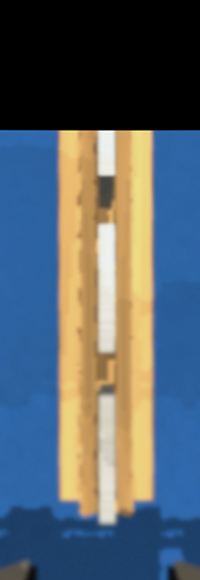

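The rectified rack view (2 px/mm, centre (100,290)) shows the leaf tops at about (107,459) and (106,288), with the third from row 177 upward. So leaf 1 is near (489,119), leaf 2 near (481,204) and leaf 3 near (473,291). I'll pick leaf 1.

Request:
jog_arm([
  {"xyz":[0.18,0.03,0.4],"spin":0},
  {"xyz":[0,0,0.5],"spin":0},
  {"xyz":[0,0,0.5],"spin":0},
  {"xyz":[0,0,0.3],"spin":0},
  {"xyz":[0,0,0.18],"spin":0},
  {"xyz":[0,0,0],"spin":0},
  {"xyz":[0,0,0],"spin":0},
  {"xyz":[0,0,0],"spin":0},
  {"xyz":[0,0,0],"spin":0},
  {"xyz":[0,0,0],"spin":0},
], gripper=30)

```text
time: 5.25
tool_pos: [489.3, 119.5, 52.6]
tcp_rot: [3.141, 0.0, 1.66]
contact_force: [0.3, -0.6, -0.3]
grip_width: 27.6
finger_force: 0.0
```

Request:
jog_arm([
  {"xyz":[0,0,0],"spin":0},
  {"xyz":[0,0,0],"spin":0},
  {"xyz":[0,0,0],"spin":0},
  {"xyz":[0,0,0],"spin":0},
  {"xyz":[0,0,0],"spin":0},
  {"xyz":[0,0,0],"spin":0},
  {"xyz":[0,0,0],"spin":0},
  {"xyz":[0,0,0],"spin":0},
  {"xyz":[0,0,0],"spin":0},
  {"xyz":[0,0,0],"spin":0},
], gripper=0)

```text
time: 6.5
tool_pos: [489.1, 119.5, 52.3]
tcp_rot: [3.142, 0.0, 1.66]
contact_force: [0.8, 0.3, 0.6]
grip_width: 7.7
finger_force: 30.0
```

```bash
python3 - <<'E'
from h import *
rows((np.array([489.1,119.5,150]),1.66),(501.9,-183.3,150),1.40,7)
E
```

```text
[-0.541, -0.025, -0.0] spin 0.371
[-0.541, -0.005, -0.0] spin 0.371
[-0.541, 0.015, 0.0] spin 0.371
[-0.54, 0.035, 0.0] spin 0.371
[-0.538, 0.055, 0.0] spin 0.371
[-0.536, 0.075, 0.0] spin 0.371
[-0.533, 0.095, 0.0] spin 0.371
```

Request:
jog_arm([
  {"xyz":[0,0,-0.3],"spin":0},
  {"xyz":[0,0,-0.5],"spin":0},
  {"xyz":[0,0,-0.45],"spin":0},
  {"xyz":[-0.541,-0.025,0],"spin":0.371},
  {"xyz":[-0.541,-0.005,0],"spin":0.371},
  {"xyz":[-0.541,0.015,0],"spin":0.371},
  {"xyz":[-0.54,0.035,0],"spin":0.371},
  {"xyz":[-0.538,0.055,0],"spin":0.371},
  {"xyz":[-0.536,0.075,0],"spin":0.371},
  {"xyz":[-0.533,0.095,0],"spin":0.371},
])

```text
time: 7.75
tool_pos: [501.8, -184.6, 152.0]
tcp_rot: [-3.141, -0.0, 1.399]
contact_force: [1.4, 0.1, -1.6]
grip_width: 8.1
finger_force: 30.0
```

```bash
python3 - <<'E'
from h import *
from plant import bot
o=bot.get_obs();ims={n:bot.capture(n) for n in('scene','side')}
o2=bot.get_obs();print(o2['time'],o2['tool_pos'],o2['tcp_rot'],o2['contact_force'],o2['grip_width'])
p=o2['tool_pos']-[0,0,20]
S=[]
for n in ims:
    q=proj(bot.get_calibration(n),p)[0].astype(int);print(n,q)
    S.append(cv2.resize(ims[n][q[1]-35:q[1]+65,q[0]-50:q[0]+50],(400,400),interpolation=cv2.INTER_CUBIC))
cv2.imwrite('pics/s4.png',np.hstack(S))
E
```

```text
7.85 [ 502.08706842 -187.23451861  151.9762914 ] [3.14109810e+00 1.52106752e-03 1.39595881e+00] [ 0.16607371  0.28317989 -1.96960658] 7.162406111187422
scene [224 169]
side [325 256]
```

View pics/s4.png

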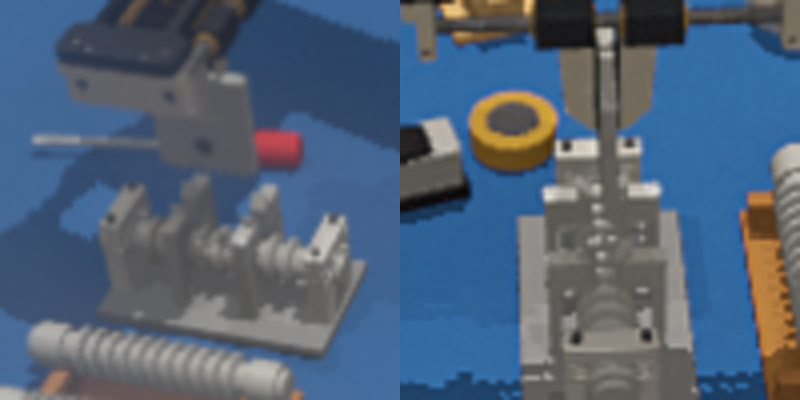

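Left is the scene crop, with the leaf hanging over the saddle between the guide fingers at (205,140). Right is the side crop, with the leaf edge-on at (605,90), in line with the spindle. The teeth aren't resolvable at this range, so I'll lower it and feel.

Request:
jog_arm([
  {"xyz":[0,0,0],"spin":0},
  {"xyz":[0,0,0],"spin":0},
  {"xyz":[0,0,0.2],"spin":0},
  {"xyz":[0,0,0.15],"spin":0},
  {"xyz":[0,0,0.12],"spin":0},
  {"xyz":[0,0,0.12],"spin":0},
  {"xyz":[0,0,0],"spin":0},
  {"xyz":[0,0,0],"spin":0},
  {"xyz":[0,0,0],"spin":0},
  {"xyz":[0,0,0],"spin":0},
])

```text
time: 9.1
tool_pos: [502.3, -183.4, 105.4]
tcp_rot: [3.141, 0.0, 1.4]
contact_force: [-0.3, 1.4, -1.7]
grip_width: 7.4
finger_force: 30.0
```

```bash
cat > st.py <<'E'
from h import *
from plant import bot
import sys
o=bot.get_obs();p=o['tool_pos'];y=-.17;d=p[:2]-np.array([501.9,-183.3])
off=float(sys.argv[1]) if len(sys.argv)>1 else 6.8
print('t',round(o['time'],2),'p',p.round(2),'rot',o['tcp_rot'].round(4),'F',o['contact_force'].round(1),'M',o['moment'].round(2))
print('saddle xy',round(d@[np.cos(y),np.sin(y)],2),round(d@[-np.sin(y),np.cos(y)],2),'leaf z',round(p[2]-off,2))
E
python3 st.py
```

```text
t 9.1 p [ 502.28 -183.43  105.4 ] rot [3.1411e+00 3.0000e-04 1.4004e+00] F [-0.3  1.4 -1.7] M [-0.03 -0.02  0.02]
saddle xy 0.39 -0.07 leaf z 98.6
```

Request:
jog_arm([
  {"xyz":[0,0,0.025],"spin":0},
  {"xyz":[0,0,0.025],"spin":0},
  {"xyz":[0,0,0.013],"spin":0},
  {"xyz":[0,0,0.013],"spin":0},
  {"xyz":[0,0,0],"spin":0},
  {"xyz":[0,0,0],"spin":0},
  {"xyz":[0,0,0],"spin":0},
  {"xyz":[0,0,0],"spin":0},
  {"xyz":[0,0,0],"spin":0},
  {"xyz":[0,0,0],"spin":0},
])

```text
time: 10.35
tool_pos: [502.3, -183.4, 99.8]
tcp_rot: [3.141, 0.0, 1.401]
contact_force: [-2.9, 1.4, 5.7]
grip_width: 8.0
finger_force: 30.0
```

```bash
python3 st.py
```

```text
t 10.35 p [ 502.28 -183.38   99.85] rot [3.1409e+00 3.0000e-04 1.4005e+00] F [-2.9  1.4  5.7] M [ 0.17  0.4  -0.05]
saddle xy 0.39 -0.01 leaf z 93.05
```

Teeth are standing on the crests (leaf z 93.05, about 7 N). I'll slide +3 mm along the spindle.

Request:
jog_arm([
  {"xyz":[0.0125,0,0],"spin":0},
  {"xyz":[0.0125,0,0],"spin":0},
  {"xyz":[0.0125,0,0],"spin":0},
  {"xyz":[0,0,0.006],"spin":0},
  {"xyz":[0,0,0],"spin":0},
  {"xyz":[0,0,0],"spin":0},
  {"xyz":[0,0,0],"spin":0},
  {"xyz":[0,0,0],"spin":0},
  {"xyz":[0,0,0],"spin":0},
  {"xyz":[0,0,0],"spin":0},
])

```text
time: 11.6
tool_pos: [502.9, -181.7, 99.7]
tcp_rot: [3.14, 0.002, 1.401]
contact_force: [-3.8, -4.6, 9.6]
grip_width: 7.7
finger_force: 30.0
```

```bash
python3 st.py
```

```text
t 11.6 p [ 502.86 -181.69   99.74] rot [3.1400e+00 2.5000e-03 1.4007e+00] F [-3.8 -4.6  9.6] M [-1.04  0.87  0.  ]
saddle xy 0.67 1.75 leaf z 92.94
```

Request:
jog_arm([
  {"xyz":[0,0,-0.03],"spin":0},
  {"xyz":[0,0,0],"spin":0},
  {"xyz":[0,0,0],"spin":0},
  {"xyz":[0,0,0.015],"spin":0},
  {"xyz":[0,0,0.015],"spin":0},
  {"xyz":[0,0,0.006],"spin":0},
  {"xyz":[0,0,0],"spin":0},
  {"xyz":[0,0,0],"spin":0},
  {"xyz":[0,0,0],"spin":0},
  {"xyz":[0,0,0],"spin":0},
])

```text
time: 12.85
tool_pos: [502.9, -180.2, 99.6]
tcp_rot: [3.141, 0.0, 1.401]
contact_force: [-3.8, 2.8, 11.9]
grip_width: 7.9
finger_force: 30.0
```

```bash
python3 st.py
```

```text
t 12.85 p [ 502.86 -180.2    99.58] rot [3.1405e+00 2.0000e-04 1.4006e+00] F [-3.8  2.8 11.9] M [ 0.46  0.69 -0.01]
saddle xy 0.42 3.22 leaf z 92.78
```

Request:
jog_arm([
  {"xyz":[0,0,-0.036],"spin":0},
  {"xyz":[0.032,-0.006,0],"spin":0},
  {"xyz":[0,0,0],"spin":0},
  {"xyz":[0,0,0.015],"spin":0},
  {"xyz":[0,0,0.015],"spin":0},
  {"xyz":[0,0,0.006],"spin":0},
  {"xyz":[0,0,0],"spin":0},
  {"xyz":[0,0,0],"spin":0},
  {"xyz":[0,0,0],"spin":0},
  {"xyz":[0,0,0],"spin":0},
])

```text
time: 14.1
tool_pos: [502.8, -177.7, 99.6]
tcp_rot: [3.141, 0.0, 1.401]
contact_force: [-4.0, 1.3, 12.8]
grip_width: 7.7
finger_force: 30.0
```

```bash
python3 st.py
```

```text
t 14.1 p [ 502.76 -177.74   99.62] rot [3.1406e+00 3.0000e-04 1.4006e+00] F [-4.   1.3 12.8] M [0.58 0.84 0.05]
saddle xy -0.1 5.63 leaf z 92.82
```

Request:
jog_arm([
  {"xyz":[0,0,-0.036],"spin":0},
  {"xyz":[-0.104,0,0],"spin":0},
  {"xyz":[0,0,0],"spin":0},
  {"xyz":[0,0,0],"spin":0},
  {"xyz":[0,0,0.015],"spin":0},
  {"xyz":[0,0,0.015],"spin":0},
  {"xyz":[0,0,0.006],"spin":0},
  {"xyz":[0,0,0],"spin":0},
  {"xyz":[0,0,0],"spin":0},
  {"xyz":[0,0,0],"spin":0},
])

```text
time: 15.35
tool_pos: [501.4, -186.1, 99.8]
tcp_rot: [3.14, 0.001, 1.401]
contact_force: [-4.1, 1.6, 13.5]
grip_width: 7.7
finger_force: 30.0
```

```bash
python3 st.py
```

```text
t 15.35 p [ 501.36 -186.07   99.76] rot [3.1404e+00 8.0000e-04 1.4009e+00] F [-4.1  1.6 13.5] M [0.22 0.83 0.06]
saddle xy -0.06 -2.82 leaf z 92.96
```

Request:
jog_arm([
  {"xyz":[0,0,-0.036],"spin":0},
  {"xyz":[-0.024,0,0],"spin":0},
  {"xyz":[0,0,0],"spin":0},
  {"xyz":[0,0,0],"spin":0},
  {"xyz":[0,0,0.015],"spin":0},
  {"xyz":[0,0,0.015],"spin":0},
  {"xyz":[0,0,0.006],"spin":0},
  {"xyz":[0,0,0],"spin":0},
  {"xyz":[0,0,0],"spin":0},
  {"xyz":[0,0,0],"spin":0},
])

```text
time: 16.6
tool_pos: [501.1, -187.9, 99.6]
tcp_rot: [3.14, 0.001, 1.401]
contact_force: [-3.5, 2.0, 10.9]
grip_width: 8.0
finger_force: 30.0
```

```bash
python3 st.py
```

```text
t 16.6 p [ 501.05 -187.94   99.6 ] rot [3.1405e+00 6.0000e-04 1.4007e+00] F [-3.5  2.  10.9] M [0.33 0.72 0.02]
saddle xy -0.05 -4.72 leaf z 92.8
```

Leaf 1 stays on the crests at every phase, so it's the wrong one. Back to the rack.

```bash
python3 - <<'E'
from h import *
rows((np.array([501.05,-187.9,150]),1.401),(489.1,119.5,150),1.66,7)
E
```

```text
[0.537, -0.114, -0.0] spin -0.37
[0.541, -0.094, -0.0] spin -0.37
[0.544, -0.074, -0.0] spin -0.37
[0.547, -0.054, -0.0] spin -0.37
[0.548, -0.033, -0.0] spin -0.37
[0.549, -0.013, -0.0] spin -0.37
[0.549, 0.007, 0.0] spin -0.37
```

Request:
jog_arm([
  {"xyz":[0,0,-0.2],"spin":0},
  {"xyz":[0,0,-0.3],"spin":0},
  {"xyz":[0,0,-0.15],"spin":0},
  {"xyz":[0.537,-0.114,0],"spin":-0.37},
  {"xyz":[0.541,-0.094,0],"spin":-0.37},
  {"xyz":[0.544,-0.074,0],"spin":-0.37},
  {"xyz":[0.547,-0.054,0],"spin":-0.37},
  {"xyz":[0.548,-0.033,0],"spin":-0.37},
  {"xyz":[0.549,-0.013,0],"spin":-0.37},
  {"xyz":[0.549,0.007,0],"spin":-0.37},
])

```text
time: 17.85
tool_pos: [488.6, 120.8, 149.7]
tcp_rot: [-3.141, 0.0, 1.661]
contact_force: [-0.4, -0.4, -1.4]
grip_width: 7.7
finger_force: 30.0
```

Request:
jog_arm([
  {"xyz":[0,0,0],"spin":0},
  {"xyz":[0,0,0],"spin":0},
  {"xyz":[0,0,0],"spin":0},
  {"xyz":[0,0,0.2],"spin":0},
  {"xyz":[0,0,0.2],"spin":0},
  {"xyz":[0,0,0.2],"spin":0},
  {"xyz":[0,0,0.1],"spin":0},
  {"xyz":[0,0,0],"spin":0},
  {"xyz":[0,0,0],"spin":0},
  {"xyz":[0,0,0],"spin":0},
])

```text
time: 19.1
tool_pos: [489.4, 119.4, 94.6]
tcp_rot: [3.14, 0.0, 1.659]
contact_force: [0.3, -0.2, -1.8]
grip_width: 8.4
finger_force: 30.0
```

```bash
python3 st.py
```

```text
t 19.1 p [489.36 119.4   94.61] rot [3.1405e+00 1.0000e-04 1.6594e+00] F [ 0.3 -0.2 -1.8] M [-0.03 -0.09 -0.03]
saddle xy -63.57 296.22 leaf z 87.81
```

Request:
jog_arm([
  {"xyz":[0,0,0.2],"spin":0},
  {"xyz":[0,0,0.13],"spin":0},
  {"xyz":[0,0,0.1],"spin":0},
  {"xyz":[0,0,0.06],"spin":0},
  {"xyz":[0,0,0.025],"spin":0},
  {"xyz":[0,0,0],"spin":0},
  {"xyz":[0,0,0],"spin":0},
  {"xyz":[0,0,0],"spin":0},
  {"xyz":[0,0,0],"spin":0},
  {"xyz":[0,0,0],"spin":0},
])

```text
time: 20.35
tool_pos: [489.0, 119.4, 52.9]
tcp_rot: [3.141, 0.0, 1.659]
contact_force: [-0.6, -0.2, -1.0]
grip_width: 7.8
finger_force: 30.0
```

Request:
jog_arm([
  {"xyz":[0,0,0],"spin":0},
  {"xyz":[0,0,0],"spin":0},
  {"xyz":[0,0,0],"spin":0},
  {"xyz":[0,0,0],"spin":0},
  {"xyz":[0,0,-0.3],"spin":0},
  {"xyz":[0,0,-0.4],"spin":0},
  {"xyz":[0.2,0,0],"spin":0},
  {"xyz":[0.5,-0.006,0],"spin":0},
  {"xyz":[0.36,0,0],"spin":0},
  {"xyz":[0,0,0],"spin":0},
], gripper=30)

```text
time: 21.6
tool_pos: [480.0, 205.8, 107.8]
tcp_rot: [-3.14, 0.0, 1.663]
contact_force: [-0.1, 0.1, -0.1]
grip_width: 27.7
finger_force: 0.0
```

Request:
jog_arm([
  {"xyz":[0,0,0],"spin":0},
  {"xyz":[0,0,0],"spin":0},
  {"xyz":[0,0,0.2],"spin":0},
  {"xyz":[0,0,0.3],"spin":0},
  {"xyz":[0,0,0.15],"spin":0},
  {"xyz":[0,0,0.06],"spin":0},
  {"xyz":[0,0,0],"spin":0},
  {"xyz":[0,0,0],"spin":0},
  {"xyz":[0,0,0],"spin":0},
  {"xyz":[0,0,0],"spin":0},
])

```text
time: 22.85
tool_pos: [481.2, 203.9, 52.4]
tcp_rot: [3.141, -0.0, 1.66]
contact_force: [0.1, 0.6, -0.4]
grip_width: 27.4
finger_force: 0.0
```

Request:
jog_arm([
  {"xyz":[0,0,0],"spin":0},
  {"xyz":[0,0,0],"spin":0},
  {"xyz":[0,0,0],"spin":0},
  {"xyz":[0,0,0],"spin":0},
  {"xyz":[0,0,0],"spin":0},
  {"xyz":[0,0,0],"spin":0},
  {"xyz":[0,0,0],"spin":0},
  {"xyz":[0,0,0],"spin":0},
  {"xyz":[0,0,0],"spin":0},
  {"xyz":[0,0,0],"spin":0},
], gripper=0)

```text
time: 24.1
tool_pos: [481.0, 203.9, 52.1]
tcp_rot: [3.142, 0.0, 1.66]
contact_force: [-0.5, 0.4, 0.7]
grip_width: 7.8
finger_force: 30.0
```

```bash
python3 - <<'E'
from h import *
rows((np.array([481,203.9,150]),1.66),(502.3,-180.1,150),1.40,7)
E
```

```text
[-0.686, -0.023, -0.0] spin 0.371
[-0.687, 0.002, 0.0] spin 0.371
[-0.686, 0.028, 0.0] spin 0.371
[-0.685, 0.053, 0.0] spin 0.371
[-0.682, 0.079, 0.0] spin 0.371
[-0.679, 0.104, 0.0] spin 0.371
[-0.675, 0.129, 0.0] spin 0.371
```

Request:
jog_arm([
  {"xyz":[0,0,-0.3],"spin":0},
  {"xyz":[0,0,-0.5],"spin":0},
  {"xyz":[0,0,-0.43],"spin":0},
  {"xyz":[-0.686,-0.023,0],"spin":0.371},
  {"xyz":[-0.687,0.002,0],"spin":0.371},
  {"xyz":[-0.686,0.028,0],"spin":0.371},
  {"xyz":[-0.685,0.053,0],"spin":0.371},
  {"xyz":[-0.682,0.079,0],"spin":0.371},
  {"xyz":[-0.679,0.104,0],"spin":0.371},
  {"xyz":[-0.675,0.129,0],"spin":0.371},
])

```text
time: 25.35
tool_pos: [501.7, -181.8, 150.0]
tcp_rot: [-3.141, -0.0, 1.398]
contact_force: [1.1, 0.6, -2.3]
grip_width: 7.9
finger_force: 30.0
```

Request:
jog_arm([
  {"xyz":[0,0,0],"spin":0},
  {"xyz":[0,0,0],"spin":0},
  {"xyz":[0,0,0],"spin":0},
  {"xyz":[0,0,0.18],"spin":0},
  {"xyz":[0,0,0.15],"spin":0},
  {"xyz":[0,0,0.12],"spin":0},
  {"xyz":[0,0,0.1],"spin":0},
  {"xyz":[0,0,0],"spin":0},
  {"xyz":[0,0,0],"spin":0},
  {"xyz":[0,0,0],"spin":0},
])

```text
time: 26.6
tool_pos: [502.4, -180.3, 106.9]
tcp_rot: [3.141, 0.0, 1.4]
contact_force: [-0.2, -0.4, -0.8]
grip_width: 7.6
finger_force: 30.0
```

```bash
python3 st.py 6.6
```

```text
t 26.6 p [ 502.38 -180.33  106.88] rot [3.1408e+00 3.0000e-04 1.3997e+00] F [-0.2 -0.4 -0.8] M [ 0.01 -0.1   0.01]
saddle xy -0.03 3.01 leaf z 100.28
```

Request:
jog_arm([
  {"xyz":[0,0,0.03],"spin":0},
  {"xyz":[0,0,0.03],"spin":0},
  {"xyz":[0,0,0.02],"spin":0},
  {"xyz":[0,0,0.013],"spin":0},
  {"xyz":[0,0,0.008],"spin":0},
  {"xyz":[0,0,0],"spin":0},
  {"xyz":[0,0,0],"spin":0},
  {"xyz":[0,0,0],"spin":0},
  {"xyz":[0,0,0],"spin":0},
  {"xyz":[0,0,0],"spin":0},
])

```text
time: 27.85
tool_pos: [502.2, -180.2, 98.4]
tcp_rot: [3.142, 0.0, 1.4]
contact_force: [-0.6, -0.3, -2.1]
grip_width: 7.7
finger_force: 30.0
```

```bash
python3 st.py 6.6
```

```text
t 27.85 p [ 502.16 -180.19   98.41] rot [3.1416e+00 1.0000e-04 1.3997e+00] F [-0.6 -0.3 -2.1] M [-0.02 -0.05 -0.01]
saddle xy -0.27 3.1 leaf z 91.81
```

Leaf 2 has entered below crest level with no resistance. I'll ease it home.

Request:
jog_arm([
  {"xyz":[0,0,0.012],"spin":0},
  {"xyz":[0,0,0.012],"spin":0},
  {"xyz":[0,0,0.012],"spin":0},
  {"xyz":[0,0,0.01],"spin":0},
  {"xyz":[0,0,0],"spin":0},
  {"xyz":[0,0,0],"spin":0},
  {"xyz":[0,0,0],"spin":0},
  {"xyz":[0,0,0],"spin":0},
  {"xyz":[0,0,0],"spin":0},
  {"xyz":[0,0,0],"spin":0},
])

```text
time: 29.1
tool_pos: [502.2, -180.2, 94.9]
tcp_rot: [3.141, 0.0, 1.4]
contact_force: [-2.4, 0.7, 5.8]
grip_width: 7.6
finger_force: 30.0
```

```bash
python3 st.py 6.6
```

```text
t 29.1 p [ 502.2  -180.23   94.94] rot [3.1414e+00 2.0000e-04 1.3997e+00] F [-2.4  0.7  5.8] M [ 0.23  0.35 -0.  ]
saddle xy -0.22 3.07 leaf z 88.34
```

Leaf 2 bottoms at 88.3 mm, pressed home with about 8 N. I'll release it and withdraw.

Request:
jog_arm([
  {"xyz":[0,0,0],"spin":0},
  {"xyz":[0,0,0],"spin":0},
  {"xyz":[0,0,0],"spin":0},
  {"xyz":[0,0,0],"spin":0},
  {"xyz":[0,0,0],"spin":0},
  {"xyz":[0,0,-0.2],"spin":0},
  {"xyz":[0,0,-0.5],"spin":0},
  {"xyz":[0,0,-0.5],"spin":0},
  {"xyz":[-0.3,0,-0.4],"spin":0},
  {"xyz":[-0.4,0,0],"spin":0},
], gripper=30)

```text
time: 30.35
tool_pos: [493.9, -236.2, 225.9]
tcp_rot: [3.136, 0.002, 1.401]
contact_force: [0.0, 1.1, -0.8]
grip_width: 27.6
finger_force: 0.0
```

Request:
jog_arm([
  {"xyz":[-0.5,0,0],"spin":0},
  {"xyz":[-0.3,0,0],"spin":0},
  {"xyz":[0,0,0],"spin":0},
  {"xyz":[0,0,0],"spin":0},
  {"xyz":[0,0,0],"spin":0},
  {"xyz":[0,0,0],"spin":0},
  {"xyz":[0,0,0],"spin":0},
  {"xyz":[0,0,0],"spin":0},
  {"xyz":[0,0,0],"spin":0},
  {"xyz":[0,0,0],"spin":0},
])

```text
time: 31.6
tool_pos: [481.7, -298.4, 222.7]
tcp_rot: [3.142, 0.0, 1.4]
contact_force: [0.8, 0.2, -0.1]
grip_width: 27.6
finger_force: 0.0
```

```bash
python3 - <<'E'
from h import *
from plant import bot
a=bot.capture('scene')[140:260,165:445];b=bot.capture('side')[150:340,215:435]
a=cv2.resize(a,(700,300),interpolation=cv2.INTER_CUBIC);b=cv2.resize(b,(347,300),interpolation=cv2.INTER_CUBIC)
cv2.imwrite('pics/end.png',np.vstack([a,cv2.copyMakeBorder(b,0,0,0,353,cv2.BORDER_CONSTANT)]))
print(bot.get_obs()['time'])
E
```

```text
31.7
```

View pics/end.png

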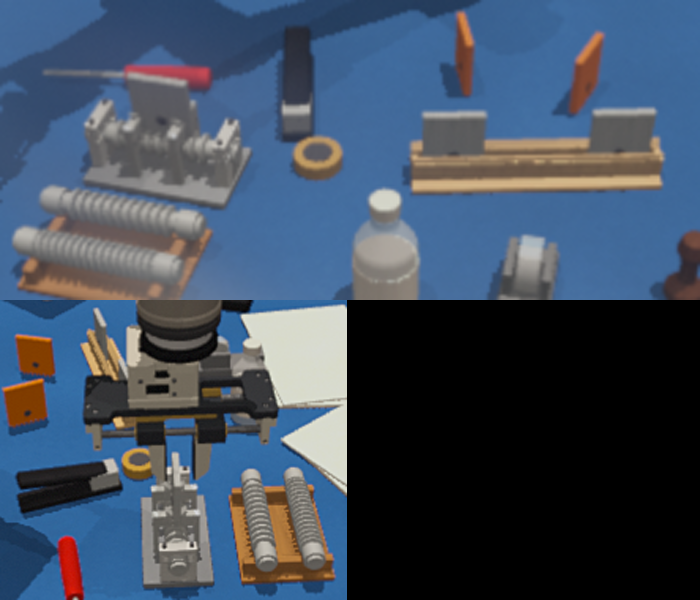

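The final picture shows leaf 2 upright in the saddle between the guide fingers at (158,105). Leaves 1 and 3 are upright in the rack at (455,132) and (622,130), nothing else has moved, and the gripper is clear. Handing in.

```bash
python3 -c "
from plant import bot
print(bot.close_job())"
```

```text
the job is handed in; nothing more can be done
None
```

Job handed in at about 32 s: leaf 2 went fully home and stands seated on the thread between the guide fingers, while leaf 1 (tried, stayed on the crests) and leaf 3 (not tried, since leaf 2 already fitted) are upright in the rack.

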